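Balance the offcut and hold the arrest off

TASK

Check how the small timber offcut balances: lay it gently, the same side up, across the rounded crown of the balance rest so that it balances level on its middle, its ends over the two props, and let go of it. Then take the bow handle of the spring-loaded arrest, pull it out until its bar stands in line with the two pointed marker pins, and finish with the gripper still holding it there, the offcut balancing free of the drawn-back props. Do not disturb the cardboard box or the pliers.

Things in the scene. Friction and masses are not known exactly. Their poses are not given: they have to be found in the camera images.
- offcut: sawn timber offcut 38 x 140 x 38 mm (plain square-section block, 0.08 to 0.15 kg) lying on the left of the bench; origin at the centre of its underside, its length along its y axis, z up. It balances at mid-length.
- rest: balance rest, fixed to the bench: plywood board 270 x 150 x 16 mm with a rounded wooden crown and a metal slide on it. Origin on the bench top (z = 0) under the middle of the crown; the board spans x = -220 to +50 mm, y = -75 to +75 mm in this frame. Its x axis points away from the handle; the handle is pulled to -x. The yaw varies.
- crest (a point): top middle of the crown, 60 mm above the bench. The crown is part of a cylinder of radius 100 mm, axis along the rest's x: 30 mm long in x, 76 mm wide in y, curving down to both sides in y. The offcut goes across it, its length along the rest's y; put down on centre it stays level by itself, 8 mm off centre it leans about 0.1 rad.
- arrest: steel slide on the rest: flat bar, bow handle in front, yoke behind with two upright props 10 mm thick. Home: props at rest x = 0, y = +-55 mm, tops 56 mm above the bench (4 mm below the crest), under the offcut's ends. Slides only along the rest's -x, 0 to 80 mm; a spring pulls it home: 4 N, plus 1 N per 10 mm of pull. Origin and axes equal the rest's at home.
- handle (a point): middle of the handle's bar, at home 125 mm in front of the crown's middle (rest x = -125 mm), 70 mm above the bench; moves with the slide. Round black bar, 12 mm thick, 60 mm long along the rest's y; open beneath down to 36 mm above the bench, between legs at y = +-34 mm: it can be pinched from above, one finger before and one behind it.
- mark: the mark: thin flat steel strap across the board with two upright pointed pins, 9 mm thick, at y = +-60 mm, tips 66 mm above the bench. Origin at the strap's underside centre, 16 mm above the bench; axes as the rest, pins at x = 0. It stands 40 to 60 mm in front of the handle's home, varying. The handle's bar must come within 8 mm of the line of the pins.
- nail_box: small cardboard box 73 x 116 x 52 mm on the bench beyond the middle, origin at underside centre; leave alone
- pliers: pliers with long handles, 55 x 171 x 13 mm, lying nearer the robot than the offcut; origin at underside centre; leave alone

How it is judged:
On the way:
1. the offcut lies level across the crown, let go, with the arrest still home (contact force between offcut and the arm below 0.05 N and contact force between offcut and the fingers below 0.05 N and angle between offcut's own z axis and vertical below 0.12 rad and distance between offcut and crest below 0.022 m and angle between the y axis of offcut and the y axis of rest, either way round below 0.25 rad and x of handle in the frame of rest above -0.132 m), for 0.3 s.
At the end, for the whole second after the job is handed in: Fingers hold the arrest (over 2 N), its bar within 8 mm of the line of pins; the offcut rests on the crown alone, touched by neither props nor robot, within 0.12 rad of level, underside centre within 22 mm of the crest, within 0.25 rad of the rest's y axis, rocking under 0.6 rad/s (x of handle in the frame of mark between -0.008 and 0.008 m and contact force between the fingers and arrest above 2 N and angle between offcut's own z axis and vertical below 0.12 rad and distance between offcut and crest below 0.022 m and angle between the y axis of offcut and the y axis of rest, either way round below 0.25 rad and contact force between offcut and arrest below 0.05 N and contact force between offcut and the fingers below 0.05 N and contact force between offcut and the arm below 0.05 N and angular speed of offcut below 0.6 rad/s); the arm keeps its last pose, push and grip.
It fails at once if the box or the pliers are shifted by more than 30 mm (distance of any of nail_box, pliers from where it was at the start of the episode above 0.03 m).
It fails at once if the offcut hits the crown hard (dropped or rammed, over 40 N) (contact force between offcut and rest above 40 N).
It also fails if it takes over 48 s, if anything falls off the work surface, if the arm or the gripper's body presses on something with over 40 N, if the wrist force passes 120 N, or if a joint passes its speed limit or range.

ROBOT

A 6-joint arm with a two-finger parallel gripper is mounted at the origin on the work surface; the furniture and walls round the work are solid. World frame = base frame: x ahead of the robot, y to its left, z up, the work surface at z = 0. Lengths are in m, angles in rad, forces in N, time in s.
With the tool pointing down it reaches from about 0.35 to 0.775 m from the base axis. Payload 5.5 kg.
Tool frame: the origin (TCP) lies midway between the tips of the shut fingers; the grasp point (between the pads) lies 19 mm behind it; z points along the fingers, y is the line along which they close (so a half turn about z gives the same grasp; the last joint's range is limited). The gripper opens to 85 mm and grips with 20 to 120 N. Pads are 22 mm wide; open, the fingers measure 114 mm over their backs; the gripper's body (76 mm by 85 mm) begins 54 mm behind the grasp point. The pads swing forward as they close: fully open they stand 13 mm farther back than shut.
Start: joints at [1.19, 0.313, 0.046, 1.304, 0, 1.431], TCP at [0.137, 0.558, 0.231] pointing down, gripper open.
Joint ranges: [-2.76, 2.76], [-0.86, 1.69], [-1.03, 1.26], [-2.2, 2.34], [-1.47, 1.5], [-3.14, 3.14]. Speed limits (rad/s): [2.57, 2.57, 3.14, 3.14, 3.14, 3.14].

INTERFACE

Orientations are given as a 3x3 rotation matrix whose columns are the frame's x, y, z axes.
In Python, from cell import env gives the robot as it stands. The module is installed in compiled form; this text tells all that it offers. Calls block until the motion is done:
- env.move_pose(position, orientation): joint-space move of the TCP to a pose.
- env.move_straight(position, feed=0.15, rotation=None, force_limit=None): straight line of the TCP; rotation=None keeps the orientation; feed is the mean speed in m/s. With force_limit (N) it stops when the force on the tool has changed by that much, and returns True; else False.
- env.set_joints(angles): joint-space move.
- env.set_gripper(opening): finger opening in m; the grip force is fixed at half the most; returns when the fingers have stopped.
- env.hold(seconds).
- env.ik(position, orientation): joint angles nearest the present ones, or None.
- env.observe(): the state.
- env.read_camera(name): name is "scene" or "top" or "wrist"; returns a dict with "img" (420x560x3 uint8, blue, green, red), "mtx" (3x3 intrinsics, pixels), "pose" (4x4, takes a point from camera to world coordinates). Camera axes: x right, y down, z forward; pixel columns grow to the right and rows downward; lengths in m; the calibration is good to about 2 mm. A picture is of the moment at which its call begins. There is no depth.
A pose or a line that the arm cannot do raises env.Unreachable and nothing moves.
- env.finish_job(): hands the job in; it is judged then, once.
Trained networks look in a picture, given as the dict that the camera call returned (one of the last four; its "shot" number tells which), for a name from the list of things; names that differ only in an ending like _2 or _b are one class to them, and where a whole thing is asked for, a point or a joint stands for the part that bears it (a point fixed in the world has none). Each returns a list of dicts, best first, with "score" (0 to 1); they miss things now and then, are a little off and sometimes report something else, mostly with a low value. They report only what shows in the picture. A call takes as long as a camera call.
- env.outline_of(target, picture): "pixels" (420x560 bool, what is visible of it).
- env.pinpoint(target, picture): "position" ([x, y, z] in m, in world coordinates, good to about 4 mm: a listed point, or the origin of a listed thing).
The state is a dict: "clock": time; "qpos": joint angles; "dq": joint speeds; "joint_torque": joint torques, N m; "eef_pos": TCP position; "orientation": TCP orientation; "contact_force": force on the tool from outside, world axes, zero at the start; "ft_torque": the same for the moment, N m; "gripper_width": finger opening in m; "gripper_force": force on a finger pad.
Only numpy, scipy, OpenCV 4.12 (cv2) and the standard library are available. Lean on these libraries where they do the work, as an engineer would, in place of code of your own. Each camera call takes 0.05 s, during which the arm holds its last target. There are 200 camera calls.

## Working session

There is one attempt and no reset: what is moved stays moved. The work goes in short steps, each a Python script; the robot and the scene stay as the last script left them, time stands still between calls to the robot, and variables do not carry over. Pictures are saved under pics/ and viewed, at most 10 in all, crops included, and the job is handed in when it is done.

```bash
mkdir -p pics; python3 - <<'E'
from cell import env
import cv2,numpy as np
for n in("top","scene"):
    p=env.read_camera(n); cv2.imwrite(f"pics/{n}0.png",p["img"]); print(n,p["pose"].round(3).tolist())
    for t in("offcut","rest","crest","arrest","handle","mark","nail_box","pliers"):
        r=env.pinpoint(t,p); print(t,[(np.round(d["position"],4).tolist(),round(d["score"],2)) for d in r[:2]])
print(env.observe()["clock"])
E
```

```text
top [[0.014, -0.986, 0.167, 0.313], [-1.0, -0.011, 0.017, 0.007], [-0.015, -0.167, -0.986, 1.087], [0.0, 0.0, 0.0, 1.0]]
offcut [([0.4695, 0.249, 0.0022], 0.93), ([0.6052, -0.2247, -0.0028], 0.55)]
rest [([0.6026, -0.2238, -0.0006], 0.85)]
crest [([0.6016, -0.2195, 0.0582], 0.94)]
arrest [([0.6039, -0.2266, -0.0004], 0.82), ([0.6027, -0.222, 0.0622], 0.15)]
handle [([0.4758, -0.2275, 0.0698], 0.82)]
mark [([0.4323, -0.2225, 0.0197], 0.62)]
nail_box [([0.6648, 0.0229, 0.0011], 0.82)]
pliers []
scene [[0.735, -0.424, 0.529, -0.125], [-0.678, -0.45, 0.581, -0.614], [-0.008, -0.786, -0.619, 0.763], [0.0, 0.0, 0.0, 1.0]]
offcut [([0.4755, 0.2507, -0.0031], 0.87)]
rest [([0.6025, -0.2286, -0.0009], 0.91)]
crest [([0.606, -0.2258, 0.0653], 0.61)]
arrest [([0.6022, -0.2241, -0.0037], 0.59)]
handle [([0.4732, -0.2244, 0.0704], 0.7)]
mark [([0.4322, -0.2247, 0.012], 0.62)]
nail_box [([0.665, 0.0192, 0.0015], 0.55), ([0.6039, -0.2253, 0.0618], 0.33)]
pliers [([0.2809, 0.2956, -0.0012], 0.64)]
0.9
```

View pics/top0.png

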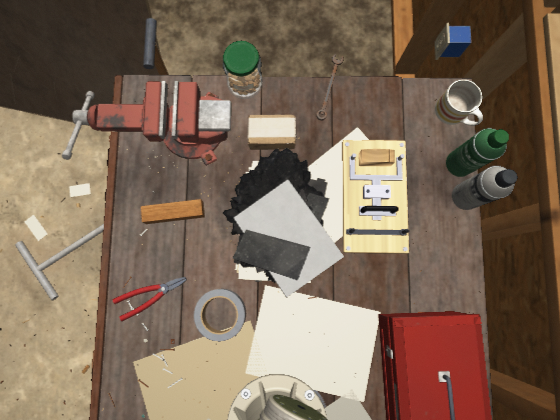

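View pics/scene0.png

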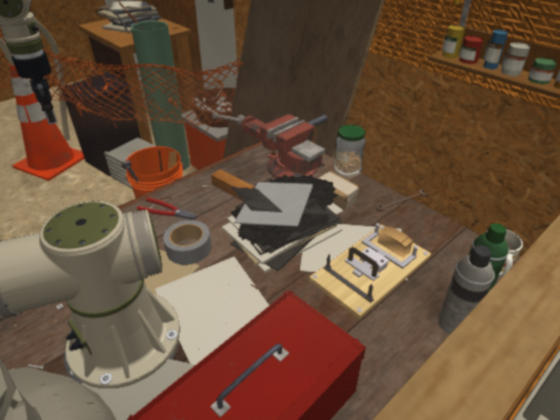

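```bash
cat > h.py <<'E'
from cell import env
import cv2,numpy as np
def plane(p,uv,z):
    uv=np.atleast_2d(uv).astype(float); d=np.c_[uv,np.ones(len(uv))]@np.linalg.inv(p["mtx"]).T@p["pose"][:3,:3].T
    o=p["pose"][:3,3]; return (o+d*((z-o[2])/d[:,2])[:,None])
def R(yaw): # tool down, tool y axis at world yaw
    y=np.array([np.cos(yaw),np.sin(yaw),0]); z=np.array([0,0,-1.]); return np.c_[np.cross(y,z),y,z]
def rect(p,t,z):
    m=env.outline_of(t,p)[0]["pixels"]; v,u=np.nonzero(m)
    w=plane(p,np.c_[u,v],z)[:,:2].astype(np.float32); return cv2.minAreaRect(w*1000)
E
python3 - <<'E'
from h import *
p=env.read_camera("top")
print(p["mtx"])
for t,z in(("offcut",.038),("rest",.016),("handle",.07),("mark",.016),("nail_box",.052)):
    print(t,rect(p,t,z))
E
```

```text
[[463.29629182   0.         268.22586173]
 [  0.         463.29629182 202.42057819]
 [  0.           0.           1.        ]]
offcut ((467.1419372558594, 244.64157104492188), (47.40183639526367, 145.12757873535156), 7.587777137756348)
rest ((513.8218994140625, -222.93994140625), (269.1435241699219, 152.5364227294922), 0.3726924657821655)
handle ((524.0946044921875, -215.65240478515625), (116.91990661621094, 147.3079376220703), 89.11557006835938)
mark ((427.34124755859375, -226.4534454345703), (138.2421112060547, 13.339940071105957), 89.25846099853516)
nail_box ((654.3593139648438, 19.978641510009766), (82.34713745117188, 113.84015655517578), 0.47862374782562256)
```

The top view shows the offcut at (172,211), the crown at (377,157), the handle bar at (378,210), the pin strap at (377,232) and the pliers at (150,298). The scene view agrees. The rest's yaw is about 0. Next I refine with the wrist camera.

```bash
python3 - <<'E'
from h import *
def best(pos,yaw):
    c=[(np.abs(np.array(q)-env.observe()["qpos"]).max(),y) for y in(yaw,yaw+np.pi,yaw-np.pi) if (q:=env.ik(pos,R(y))) is not None]
    print(c); return min(c)[1]
def look(name,ts):
    p=env.read_camera("wrist"); cv2.imwrite(f"pics/{name}.png",p["img"]); print(p["pose"][:3,3].round(3))
    for t,z in ts:
        print(t,[(np.round(d["position"],4).tolist(),round(d["score"],2)) for d in env.pinpoint(t,p)[:2]])
        try: print(rect(p,t,z))
        except Exception as e: print(e)
P=[.53,-.2235,.3]
y=best(P,0); env.move_pose(P,R(y)); 
look("w_rest",[("rest",.016),("crest",.06),("handle",.07),("mark",.016),("arrest",.02)])
P=[.471,.247,.2]
y=best(P,.13); env.move_pose(P,R(y))
look("w_off",[("offcut",.038)])
print(env.observe()["clock"],env.observe()["eef_pos"])
E
```

```text
[(np.float64(1.7290027455735184), 0), (np.float64(3.540625624212547), 3.141592653589793), (np.float64(3.540625624212548), -3.141592653589793)]
[ 0.53  -0.147  0.442]
rest [([0.6018, -0.2288, 0.0048], 0.81)]
((516.3021240234375, -223.37217712402344), (269.81414794921875, 149.67572021484375), 0.029082180932164192)
crest [([0.6001, -0.2187, 0.0615], 0.7)]
((517.5836181640625, -215.50421142578125), (240.97872924804688, 134.23350524902344), 0.029102511703968048)
handle [([0.481, -0.2239, 0.0709], 0.6)]
((533.3338623046875, -219.0914306640625), (116.60828399658203, 139.14353942871094), 89.56846618652344)
mark [([0.43, -0.2215, 0.0135], 0.75), ([0.6027, -0.2238, 0.0035], 0.66)]
((425.700927734375, -227.9637908935547), (148.45648193359375, 21.364452362060547), 89.55426025390625)
arrest []
((533.47216796875, -229.22503662109375), (132.39962768554688, 157.2570343017578), 89.98757934570312)
[(np.float64(0.8705916851156614), 0.13), (np.float64(2.40095938312219), 3.271592653589793), (np.float64(2.4009593831221903), -3.0115926535897932)]
[0.462 0.321 0.342]
offcut [([0.4724, 0.2462, -0.0003], 0.73)]
((470.62030029296875, 250.0147705078125), (38.60545349121094, 140.01846313476562), 7.304502487182617)
6.7417 [0.47171514 0.24619977 0.20017457]
```

View pics/w_rest.png

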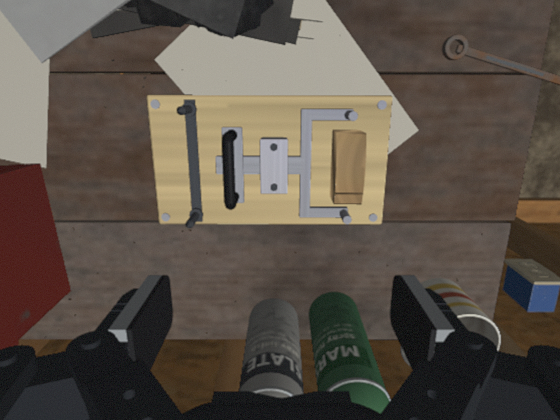

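View pics/w_off.png

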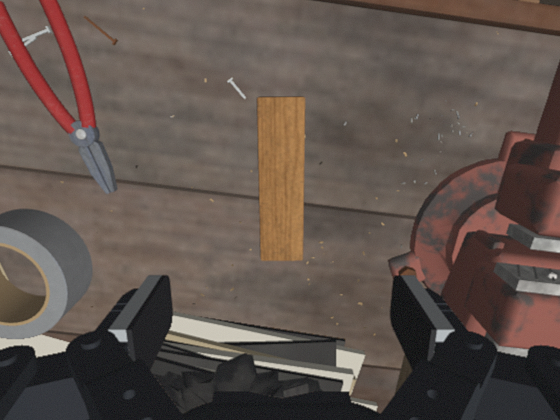

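The wrist view of the rest shows the board corners at about (149,96), (391,97), (383,224) and (160,223). The crown is at (349,167), the bar runs from (231,136) to (232,203), and the strap is at (192,165) with pins at (183,110) and (190,225). The offcut view shows a clear block spanning (258,97) to (304,261), well away from the pliers.

```bash
python3 - <<'E'
from h import *
import cv2
# grasp the offcut first: centre from wrist outline, yaw 7.3deg
p=env.read_camera("wrist"); r=rect(p,"offcut",.038); print(r)
q=env.pinpoint("offcut",p)[0]["position"]; c=.6*np.array(r[0])/1000+.4*np.array(q[:2])
yaw=np.deg2rad(r[2] if r[2]<45 else r[2]-90); print(c,yaw)
env.move_pose([*c,.10],R(yaw)); 
hit=env.move_straight([*c,.014],feed=.1,force_limit=15); print(hit)
env.set_gripper(0.03); o=env.observe(); print(o["gripper_width"],o["gripper_force"],o["eef_pos"],o["clock"])
env.move_straight([*c,.20],feed=.25)
o=env.observe(); print(o["gripper_width"],o["gripper_force"],o["contact_force"])
P=[.50,-.19,.33]; env.move_pose(P,R(0))
p=env.read_camera("wrist"); cv2.imwrite("pics/w_carry.png",p["img"]); t=env.read_camera("top"); cv2.imwrite("pics/t_carry.png",t["img"][100:280,300:460].repeat(4,0).repeat(4,1)[:600])
np.savez("carry.npz",mtx=p["mtx"],pose=p["pose"])
for n in("rest","crest","handle","mark"):
    for k in(p,t): print(n,[(np.round(d["position"],4).tolist(),round(d["score"],2)) for d in env.pinpoint(n,k)[:1]])
print("board",rect(p,"rest",.016)); print(env.observe()["clock"])
E
```

```text
((471.0032653808594, 250.06344604492188), (38.79590606689453, 138.63327026367188), 8.062061309814453)
[0.47196196 0.24799807] 0.14070951435390885
False
0.03661763297522857 62.443588972091675 [0.4725894  0.24820283 0.01459056] 8.8833
0.036743930409117664 61.75148606300354 [-0.81265161 -0.13967798 -1.09305605]
rest [([0.6031, -0.2272, 0.003], 0.91)]
rest [([0.602, -0.224, 0.0004], 0.97)]
crest [([0.6019, -0.2222, 0.0611], 0.61)]
crest [([0.6037, -0.2224, 0.0607], 0.97)]
handle []
handle []
mark [([0.4315, -0.2206, 0.0145], 0.57)]
mark []
board ((516.3057861328125, -223.71435546875), (269.0655212402344, 151.9657745361328), 0.030871767550706863)
12.0
```

View pics/w_carry.png

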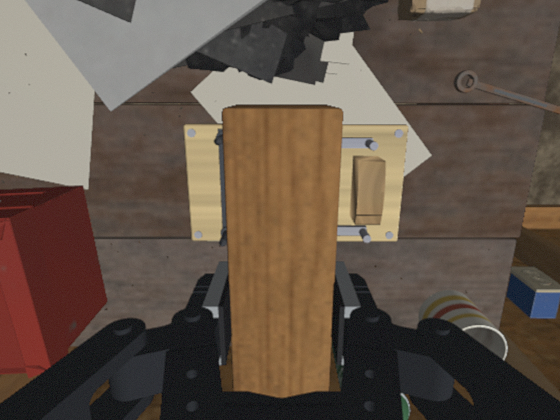

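```bash
python3 - <<'E'
from h import *
p=dict(np.load("carry.npz"))
import subprocess
o=env.observe(); e=o["eef_pos"]; print(e)
q=env.read_camera("wrist")
m=env.outline_of("offcut",q)
for d in m[:2]:
    v,u=np.nonzero(d["pixels"]); print(d["score"],u.min(),u.max(),v.min(),v.max(),len(u))
    # top plane
    w=plane(q,np.c_[u,v],e[2]-.0146+.038); print("rel",(w.min(0)-e)[:2],(w.max(0)-e)[:2])
m=env.outline_of("mark",q); 
for d in m[:1]:
    v,u=np.nonzero(d["pixels"]); w=plane(q,np.c_[u,v],.017); 
    k=np.abs(w[:,1]+.2237)<.04; w=w[k]; f=np.polyfit(w[:,1],w[:,0],1); print("mark x,slope",np.polyval(f,-.2237),f[0])
t=env.read_camera("top"); m=env.outline_of("offcut",t)
for d in m[:2]:
    v,u=np.nonzero(d["pixels"]); w=plane(t,np.c_[u,v],e[2]+.0234); print(d["score"],w.min(0),w.max(0))
E
```

```text
[ 0.50003296 -0.18991854  0.33001657]
mark x,slope 0.4254665529712398 0.002860094618134884
0.73 [ 0.47201832 -0.17535911  0.35341657] [ 0.51583432 -0.11632662  0.35341657]
```

The carried block's top face runs from row about 112 (+y end) to about 388 (-y end) at column 283, and the crown is at about (369,190).

```bash
python3 - <<'E'
from h import *
p=dict(np.load("carry.npz")); e=env.observe()["eef_pos"]
w=plane(p,[[283,112],[283,388]],e[2]+.0234); print("block ends rel",(w-e)[:,:2], "mid",(w.mean(0)-e)[:2],w[0,1]-w[1,1])
print("crown z.06 front/back mid",plane(p,[[354,188],[384,186]],.06)[:,:2])
print("board",plane(p,[[185,125],[407,124],[399,240],[192,241]],.016)[:,:2])
# earlier-view (camera pose at first look unknown here) -> use fresh
E
```

```text
block ends rel [[ 0.00082782  0.07091737]
 [ 0.00103447 -0.0326509 ]] mid [0.00093114 0.01913323] 0.10356827179653831
crown z.06 front/back mid [[ 0.58213363 -0.21611375]
 [ 0.61578807 -0.21376625]]
board [[ 0.38542961 -0.15012783]
 [ 0.64925652 -0.14882062]
 [ 0.65355649 -0.29679048]
 [ 0.38342781 -0.2984994 ]]
```

```bash
python3 - <<'E'
from h import *
C=[.6015,-.2242]
env.move_pose([*C,.14],R(0))
env.move_straight([*C,.082],feed=.08)
hit=env.move_straight([*C,.068],feed=.012,force_limit=3); o=env.observe(); print(hit,o["eef_pos"],o["contact_force"])
env.set_gripper(.06); print(env.observe()["clock"])
env.hold(.2)
p=env.read_camera("scene"); cv2.imwrite("pics/placed.png",cv2.resize(p["img"][200:330,290:460],None,fx=4,fy=4))
env.set_gripper(.085)
env.move_straight([*C,.19],feed=.15)
P=[.50,-.2235,.26]; env.move_pose(P,R(0))
p=env.read_camera("wrist"); cv2.imwrite("pics/w_placed.png",p["img"])
for k in(p,env.read_camera("top")):
  for n in("offcut","handle","mark"): print(n,[(np.round(d["position"],4).tolist(),round(d["score"],2)) for d in env.pinpoint(n,k)[:1]])
np.savez("placed.npz",mtx=p["mtx"],pose=p["pose"])
print(rect(p,"offcut",.098),env.observe()["clock"])
E
```

```text
True [ 0.60145269 -0.22419743  0.07456847] [-0.15158868  0.27647935  5.03770651]
15.05
offcut [([0.6037, -0.2262, 0.0598], 0.92)]
handle [([0.4808, -0.2255, 0.0691], 0.76)]
mark [([0.4314, -0.2205, 0.0173], 0.65)]
offcut []
handle [([0.4722, -0.2276, 0.0711], 0.7)]
mark []
((595.8731689453125, -221.87408447265625), (139.549072265625, 47.77471923828125), 89.74775695800781) 17.6083
```

View pics/w_placed.png

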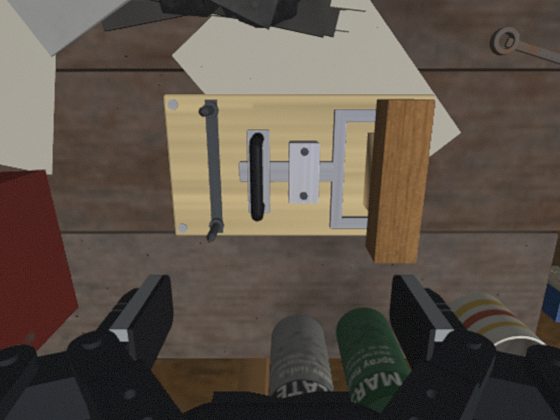

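View pics/placed.png

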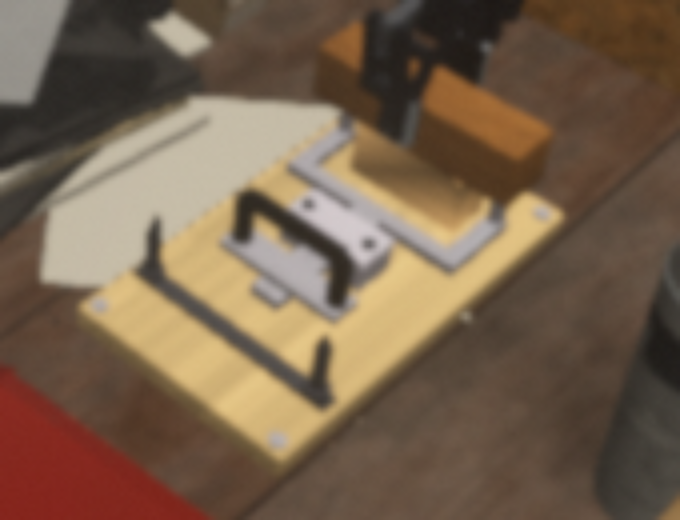

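The offcut lies level on the crown at (400,180), released. The bar is at (257.5,177) and the pins have tips at about (203,112) and (211,238), with the strap centre at (215,170). Next I measure the bar-to-mark distance, then pinch the handle.

```bash
python3 - <<'E'
from h import *
p=dict(np.load("placed.npz"))
print("bar",plane(p,[[257,140],[258,213]],.074)[:,:2]); print("tips",plane(p,[[203,112],[211,238]],.066)[:,:2])
print("strap",plane(p,[[214,150],[215,180]],.019)[:,:2])
print("ends",plane(p,[[402,99],[392,263]],.098)[:,:2])
H=[.477,-.2235]
env.set_gripper(.06)
env.move_pose([*H,.13],R(0)); hit=env.move_straight([*H,.056],feed=.1,force_limit=8)
print(hit,env.observe()["eef_pos"])
env.set_gripper(0.0); o=env.observe(); print(o["gripper_width"],o["gripper_force"],o["eef_pos"],o["contact_force"],o["clock"])
E
```

```text
bar [[ 0.47895138 -0.1871658 ]
 [ 0.47851574 -0.25355404]]
tips [[ 0.43205727 -0.16398472]
 [ 0.43235192 -0.28130001]]
strap [[ 0.43139057 -0.20377457]
 [ 0.43073648 -0.23503236]]
ends [[ 0.59383542 -0.15288756]
 [ 0.59808904 -0.29257742]]
False [ 0.47765015 -0.22389642  0.05675962]
0.009868980894650874 58.50912630558014 [ 0.4771121  -0.22365381  0.05650894] [-1.55593804  1.16996757  5.3404588 ] 19.9833
```

```bash
python3 - <<'E'
from h import *
e=env.observe()["eef_pos"]; T=e+[-.046,0,0]
env.move_straight(T,feed=.03); env.hold(.3)
o=env.observe(); print(o["eef_pos"],o["gripper_width"],o["gripper_force"],o["contact_force"],o["clock"])
p=env.read_camera("wrist");t=env.read_camera("top");s=env.read_camera("scene")
for k in(p,t,s):
  for n in("offcut","handle","mark"): print(n,[(np.round(d["position"],4).tolist(),round(d["score"],2)) for d in env.pinpoint(n,k)[:1]])
cv2.imwrite("pics/w_end.png",p["img"]); np.savez("end.npz",mtx=p["mtx"],pose=p["pose"])
cv2.imwrite("pics/s_end.png",cv2.resize(s["img"][210:320,300:450],None,fx=5,fy=5))
E
```

```text
[ 0.4334056  -0.223622    0.05657376] 0.009954155308552506 58.443469405174255 [ 8.48467275  2.60645706 -2.33053655] 21.9667
offcut []
handle [([0.4401, -0.2213, 0.0698], 0.91)]
mark []
offcut [([0.5997, -0.2219, 0.0637], 0.81)]
handle [([0.4305, -0.2292, 0.0715], 0.59)]
mark []
offcut [([0.6046, -0.218, 0.0579], 0.84)]
handle [([0.4304, -0.226, 0.0678], 0.86)]
mark [([0.4342, -0.2247, 0.0154], 0.72)]
```

View pics/w_end.png

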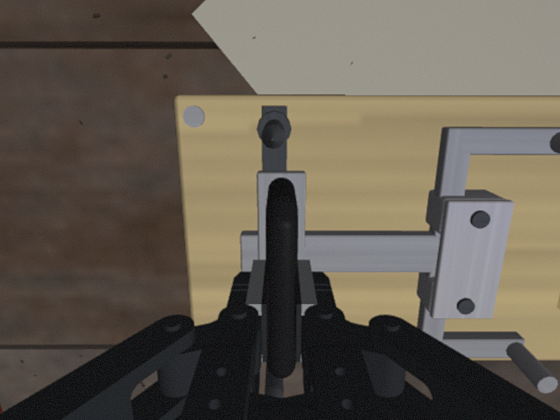

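View pics/s_end.png

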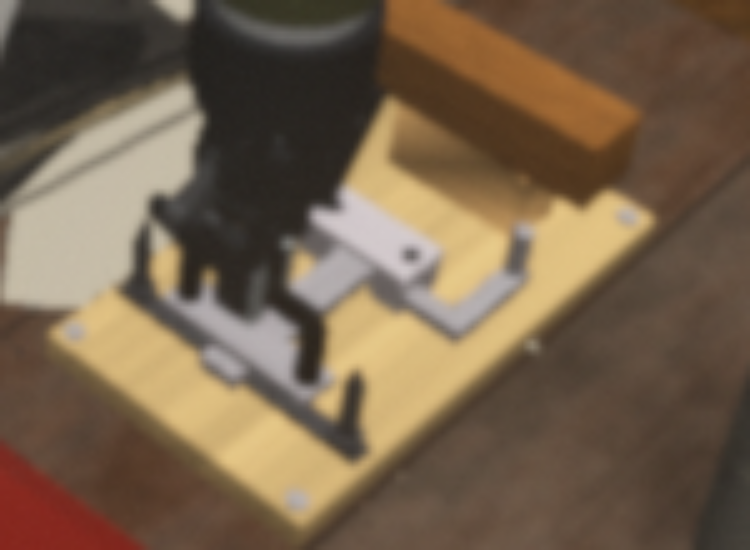

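The pin tip is at about (274,132) and the bar axis runs from (281,185) to (283,370). The offcut is still level and the props are clear of it.

```bash
python3 - <<'E'
from h import *
p=dict(np.load("end.npz"))
b=plane(p,[[281,190],[281,230]],.073); t=plane(p,[[274,132]],.066); s=plane(p,[[274,160]],.018); print(b[:,:2],t[:,:2],s[:,:2])
d=b[:,0].mean()-.5*(t[0,0]+s[0,0]); print(d)
if abs(d)<.012:
    e=env.observe()["eef_pos"]; env.move_straight(e+[-d-.0024,0,0],feed=.02); env.hold(.5)
p=env.read_camera("wrist"); print(plane(p,[[281,210]],.073)[0,:2])
o=env.observe(); print(o["eef_pos"],o["gripper_force"],o["contact_force"],o["clock"])
for k in(env.read_camera("top"),env.read_camera("scene")):print([(np.round(d["position"],4).tolist()) for d in env.pinpoint("offcut",k)[:1]])
E
```

```text
[[ 0.43343358 -0.18017636]
 [ 0.43343485 -0.19489732]] [[ 0.43101882 -0.16113891]] [[ 0.43023576 -0.17921363]]
0.0028069255155090955
[ 0.43051131 -0.18741274]
[ 0.43044966 -0.22361858  0.05658795] 58.52381229400635 [ 8.06326273  1.699384   -3.08814185] 23.4167
[[0.5967, -0.2204, 0.0632]]
[[0.6027, -0.2211, 0.057]]
```

```bash
python3 -c "
from cell import env
print(env.finish_job())"
```

```text
the job is handed in; nothing more can be done
None
```

I handed the job in at about 23.5 s with the offcut balancing level on the crown, clear of the drawn-back props. The gripper is holding the arrest's bar within about 1 mm of the pin line by my camera measurement; no verdict was returned.

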